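# Set out and cover the dressing pots

### The arm

A 7-joint arm with a two-finger parallel gripper is mounted at the origin on the work surface. World frame = base frame: x ahead of the robot, y to its left, z up, the work surface at z = 0. Lengths are in m, angles in rad, forces in N, time in s.
With the tool pointing down it reaches from about 0.4 to 0.9 m from the base axis. Payload 5.6 kg.
Tool frame: the origin (TCP) lies between the finger pads; the fingertips stand 19 mm ahead of it and the grasp point (between the pads) is the TCP; x points along the fingers, y is the direction in which the jaws open and shut, and the axes are right-handed (so a half turn about x gives the same grasp; the last joint's range is limited). The gripper opens to 92 mm and grips with 3 to 60 N. Pads are 20 mm wide; open, the fingers measure 128 mm over their backs; the gripper's body (75 mm by 189 mm) begins 69 mm behind the grasp point.
Start: joints at [-1.316, 0.468, -0.012, 1.603, 0.006, 1.071, -0.056], TCP at [0.191, 0.621, 0.234] pointing down, gripper open.
Joint ranges: [-2.53, 2.53], [-0.31, 2.02], [-1.57, 1.55], [0.28, 2.44], [-1.29, 4.43], [0.15, 1.84], [-2.92, 2.92]. Speed limits (rad/s): [2.57, 2.57, 3.14, 3.14, 3.14, 3.14, 3.14].

### API

Orientations are given as a unit quaternion [w, x, y, z].
In Python, from rig import arm, grab_frame gives the robot as it stands.
- The arm moves only by the tool send_rows, never from a script. Its argument "moves" is one flat list of numbers, 7 for each row, row after row: the shift along the world's x, y, z in cm, then the turn, a rotation vector about the world's x, y, z in rad, then the finger opening in cm, from 0 to 9.19. A call has 1 to 20 rows; each row is the pose to reach, as a shift and turn from the pose commanded when the call began; what a row does not reach only later rows make up. A row lasts 1/8 s, in which the tool goes at most 62.5 mm and 10.7 degrees, less where a joint would pass 70% of its speed; a pose out of reach is approached as far as the arm can. A call with a gripper value outside its range is refused whole. The fingers move at their own pace and stop on an object; "squeeze" is the grip in N (left out, the last holds). Time passes only in rows, so rows that repeat a pose let the fingers close. It gives the time, the measured TCP pose, the force and the opening at its end, in the units of the state.
- arm.sense(): the state, without advancing time (a new reading comes with each control period).
- grab_frame(name): name is "side" or "top" or "wrist"; returns a dict with "image" (384x512x3 uint8, red, green, blue), "z_map" (384x512 float32, m along the optical axis (not along the pixel's ray), 0 where there is no reading), "vertical_fov" (degrees; the focal length in pixels is half the picture's height over the tangent of half this angle, whatever the lens; pixels are square), "cx", "cy" (the principal point, pixels), "eye" and "attitude" of the camera in the world. Camera axes: x right, y up, looking along -z (the intrinsics and any distortion apply to the point x, -y, -z); pixel columns grow to the right and rows downward; lengths in m; the calibration is good to about 2 mm. The wrist camera is an equidistant fisheye: a pixel r from the principal point sees the ray r / f radians off the axis. A picture is of the moment at which its call begins.
- arm.job_done(): hands the job in, once; it reports no verdict.
The state is a dict: "time": time; "joint_pos": joint angles; "joint_vel": joint speeds; "effort": joint torques, N m; "eef_pos": TCP position; "orientation": TCP orientation; "contact_force": force on the tool from outside, world axes, zero at the start; "ft_torque": the same for the moment, N m; "gripper_width": opening from 0.0 (shut) to 1.0 (fully open).
Only numpy, scipy, OpenCV 4.12 (cv2) and the standard library are available. Lean on these libraries where they do the work, as an engineer would, in place of code of your own. Each camera call takes 0.05 s, during which the arm holds its last target. There are 200 camera calls.

### The job

Get the thin plastic dressing pots ready for service: stand every pot that is on the table upright on the tray, its pouring lip pointing straight out towards the tray's open side, and cover each one with its own lid, fully down and level. The pots' walls are thin, so hold them with a light grip and let the lids down gently without pressing (a lid without a pot is simply left over). Do not disturb the can, the jar and the spoon.

Things in the scene. Friction and masses are not known exactly. Their poses are not given: they have to be found in the camera images.
- tray: Flat wooden serving tray, 250 x 250 mm, fixed to the table. Origin: centre of its underside. Floor 3 mm thick; a dark rim 20 mm high and 8 mm thick stands on three sides; the side towards the tray's +x axis has no rim (the open side).
- tray_open (a point): Middle of the tray's open side, at floor height (125 mm from the tray's centre along its +x axis).
- pot_round_big_c (a point): The larger round white plastic pot, open on top: 64 mm in diameter, 60 mm high, walls 3.5 mm thick that buckle if gripped with over about 45 N; about 120 g. A pouring lip 18 mm wide sticks out 10 mm from the wall just below the rim, along the pot's +x axis. Point: the pot's centre, half-way up; z up its axis. Stands on the table at first; may be absent.
- lid_round_big_c (a point): Grey lid of the larger round pot: plate 62 mm in diameter, 5 mm thick; under it a 7 mm deep round plug that drops into the pot with 2.5 mm play all round; on top a finger bar 34 mm long (lid's x), 14 wide (y), 24 high. 50 g. Point: centre of the bar, 24 mm above the plug's foot; 47 mm above the pot's centre when seated. Lies plug down on the table at first.
- pot_round_small_c (a point): The smaller round white plastic pot, open on top: 50 mm in diameter, 60 mm high, walls 3.5 mm thick that buckle if gripped with over about 45 N; about 120 g. A pouring lip 18 mm wide sticks out 10 mm from the wall just below the rim, along the pot's +x axis. Point: the pot's centre, half-way up; z up its axis. Stands on the table at first; may be absent.
- lid_round_small_c (a point): Grey lid of the smaller round pot: plate 48 mm in diameter, 5 mm thick; under it a 7 mm deep round plug that drops into the pot with 2.5 mm play all round; on top a finger bar 34 mm long (lid's x), 14 wide (y), 24 high. 50 g. Point: centre of the bar, 24 mm above the plug's foot; 47 mm above the pot's centre when seated. Lies plug down on the table at first.
- pot_square_big_c (a point): The larger square white plastic pot, open on top: 60 x 60 mm, its sides along its x and y axes, 60 mm high, walls 3.5 mm thick that buckle if gripped with over about 45 N; about 120 g. A pouring lip 18 mm wide sticks out 10 mm from the wall just below the rim, along the pot's +x axis. Point: the pot's centre, half-way up; z up its axis. Stands on the table at first; may be absent.
- lid_square_big_c (a point): Grey lid of the larger square pot: plate 58 x 58 mm, 5 mm thick; under it a 7 mm deep square plug that drops into the pot with 2.5 mm play all round (sides along the pot's); on top a finger bar 34 mm long (lid's x), 14 wide (y), 24 high. 50 g. Point: centre of the bar, 24 mm above the plug's foot; 47 mm above the pot's centre when seated. Lies plug down on the table at first.
- pot_square_small_c (a point): The smaller square white plastic pot, open on top: 46 x 46 mm, its sides along its x and y axes, 60 mm high, walls 3.5 mm thick that buckle if gripped with over about 45 N; about 120 g. A pouring lip 18 mm wide sticks out 10 mm from the wall just below the rim, along the pot's +x axis. Point: the pot's centre, half-way up; z up its axis. Stands on the table at first; may be absent.
- lid_square_small_c (a point): Grey lid of the smaller square pot: plate 44 x 44 mm, 5 mm thick; under it a 7 mm deep square plug that drops into the pot with 2.5 mm play all round (sides along the pot's); on top a finger bar 34 mm long (lid's x), 14 wide (y), 24 high. 50 g. Point: centre of the bar, 24 mm above the plug's foot; 47 mm above the pot's centre when seated. Lies plug down on the table at first.
- sauce_can: A steel food can, 76 mm across and 110 mm high (origin: centre of its underside); not part of the job.
- spice_jar: A closed jar, 60 mm across and 100 mm high (origin: centre of its underside); not part of the job.
- spoon_grip (a point): A spoon lying on the table (point: on its handle); not part of the job.
Things that resemble listed ones, but are neither listed nor needed, are in the scene too. What is shaped like the part that bears lid_square_big_c but purple is not meant. Leave any turquoise look-alike of the part that bears pot_square_big_c alone.

How it is judged:
At the end, for the whole second after the job is handed in: Every pot present is upright (0.1 rad) and at rest on the tray floor, centre within 95 mm of the tray's centre along both tray axes, lip along the tray's +x within 0.2 rad, own lid seated: on axis within 5 mm, full depth within 3.5 mm, level within 0.08 rad (x of pot_round_big_c in the frame of tray between -0.095 and 0.095 m and y of pot_round_big_c in the frame of tray between -0.095 and 0.095 m and z of pot_round_big_c in the frame of tray between 0.03 and 0.037 m and angle between each of pot_round_big_c, pot_round_small_c, pot_square_big_c, pot_square_small_c's own z axis and vertical below 0.1 rad and angle between the x axis of each of pot_round_big_c, pot_round_small_c, pot_square_big_c, pot_square_small_c and the x axis of tray, either way round below 0.2 rad and x of tray_open in the frame of pot_round_big_c above 0 m and horizontal distance between lid_round_big_c and pot_round_big_c below 0.005 m and z of lid_round_big_c in the frame of pot_round_big_c between 0.043 and 0.05 m and angle between the z axis of lid_round_big_c and the z axis of pot_round_big_c, either way round below 0.08 rad and linear speed of each of pot_round_big, pot_round_small, pot_square_big, pot_square_small below 0.02 m/s and x of pot_round_small_c in the frame of tray between -0.095 and 0.095 m and y of pot_round_small_c in the frame of tray between -0.095 and 0.095 m and z of pot_round_small_c in the frame of tray between 0.03 and 0.037 m and x of tray_open in the frame of pot_round_small_c above 0 m and horizontal distance between lid_round_small_c and pot_round_small_c below 0.005 m and z of lid_round_small_c in the frame of pot_round_small_c between 0.043 and 0.05 m and angle between the z axis of lid_round_small_c and the z axis of pot_round_small_c, either way round below 0.08 rad and x of pot_square_big_c in the frame of tray between -0.095 and 0.095 m and y of pot_square_big_c in the frame of tray between -0.095 and 0.095 m and z of pot_square_big_c in the frame of tray between 0.03 and 0.037 m and x of tray_open in the frame of pot_square_big_c above 0 m and horizontal distance between lid_square_big_c and pot_square_big_c below 0.005 m and z of lid_square_big_c in the frame of pot_square_big_c between 0.043 and 0.05 m and angle between the z axis of lid_square_big_c and the z axis of pot_square_big_c, either way round below 0.08 rad and x of pot_square_small_c in the frame of tray between -0.095 and 0.095 m and y of pot_square_small_c in the frame of tray between -0.095 and 0.095 m and z of pot_square_small_c in the frame of tray between 0.03 and 0.037 m and x of tray_open in the frame of pot_square_small_c above 0 m and horizontal distance between lid_square_small_c and pot_square_small_c below 0.005 m and z of lid_square_small_c in the frame of pot_square_small_c between 0.043 and 0.05 m and angle between the z axis of lid_square_small_c and the z axis of pot_square_small_c, either way round below 0.08 rad); the robot touches nothing.
It fails at once if a pot is squeezed or pushed hard: contact forces of the fingers on it, both sides added, over 110 N (contact force between the fingers and pot_round_big above 110 N or contact force between the fingers and pot_round_small above 110 N or contact force between the fingers and pot_square_big above 110 N or contact force between the fingers and pot_square_small above 110 N).
It fails at once if a lid is pressed on its pot with more than 40 N (contact force between lid_round_big and pot_round_big above 40 N or contact force between lid_round_small and pot_round_small above 40 N or contact force between lid_square_big and pot_square_big above 40 N or contact force between lid_square_small and pot_square_small above 40 N).
It fails at once if the can, the jar or the spoon is moved more than 30 mm (distance of any of sauce_can, spice_jar, spoon_grip from where it was at the start of the episode above 0.03 m).
Of pot_round_big, pot_round_small, pot_square_big, pot_square_small only 3 to 4 are there at a start; the rules pass over those that are not, and their reading is None.
At some moment in a run one of pot_round_big, pot_round_small, pot_square_big, pot_square_small may be knocked a few centimetres aside while the robot is not near it.
It also fails if it takes over 210 s, if anything falls off the work surface, if the arm or the gripper's body presses on something with over 40 N, if the wrist force passes 120 N, or if a joint passes its speed limit or range.

## Working session

There is one attempt and no reset: what is moved stays moved. The work goes in short steps, Python scripts to look and compute and a tool call to move; the robot and the scene stay as the last step left them, time stands still between calls to the robot, and variables do not carry over. Pictures are saved under pics/ and viewed, about 12 in all and at most 16, crops included, and the job is handed in when it is done.

Besides the shell and the picture viewer there is one more tool, called as name(argument=value, ...) on one line, values as JSON. send_rows: Moves the arm, as the interface text tells. Its arguments: {"type":"object","properties":{"moves":{"type":"array","items":{"type":"number"}},"squeeze":{"type":"number"}},"required":["moves"]}

```bash
mkdir -p pics; ls
cat > h.py <<'E'
import numpy as np, cv2
from rig import arm, grab_frame
from scipy.spatial.transform import Rotation as R
def rot(q): return R.from_quat([q[1],q[2],q[3],q[0]]).as_matrix()
def att(f):
    a=np.array(f["attitude"]); return a if a.shape==(3,3) else rot(a)
def foc(f): return f["image"].shape[0]/2/np.tan(np.radians(f["vertical_fov"])/2)
def save(n,im): cv2.imwrite("pics/"+n,np.ascontiguousarray(im[...,::-1]))
def cloud(f):  # pinhole z-map to world
    z=f["z_map"]; h,w=z.shape; u,v=np.meshgrid(np.arange(w),np.arange(h)); F=foc(f)
    p=np.stack([(u-f["cx"])/F*z,-(v-f["cy"])/F*z,-z],-1)
    return p@att(f).T+np.array(f["eye"])
E
python3 - <<'E'
from h import *
s=arm.sense(); print({k:np.round(v,3) for k,v in s.items()})
for n in("top","side","wrist"):
    f=grab_frame(n); save(n+"0.png",f["image"]); np.savez(n+"0.npz",**f)
    print(n,f["vertical_fov"],f["cx"],f["cy"],f["eye"],f["attitude"],[k for k in f], (f["z_map"]>0).mean())
a=np.hstack([np.load(n+"0.npz")["image"] for n in("top","side")])
E
```

```text
pics
{'time': np.float64(0.0), 'joint_pos': array([-1.316,  0.468, -0.012,  1.604,  0.006,  1.071, -0.056]), 'joint_vel': array([ 0.001, -0.   ,  0.   ,  0.002,  0.002, -0.   , -0.001]), 'effort': array([-1.0000e-03, -5.2056e+01, -1.3000e-02, -2.4376e+01, -5.7000e-02,
        1.7000e-02,  0.0000e+00]), 'eef_pos': array([0.191, 0.621, 0.233]), 'orientation': array([ 0.699,  0.104,  0.699, -0.106]), 'contact_force': array([ 0.262, -0.553, -0.454]), 'ft_torque': array([-0.005,  0.024, -0.031]), 'gripper_width': np.float64(0.997)}
top 45.088662119824136 261.29950761020586 187.6694497376743 [0.44760583 0.06315359 1.21518473] [ 0.70593959  0.04809688 -0.03174434 -0.70592371] ['image', 'z_map', 'vertical_fov', 'cx', 'cy', 'eye', 'attitude'] 0.9959716796875
side 46.592120574690476 247.10173943629158 189.81461304706175 [-0.11008779 -0.94460524  0.84074215] [ 0.84774087  0.45358605 -0.13776684 -0.23793992] ['image', 'z_map', 'vertical_fov', 'cx', 'cy', 'eye', 'attitude'] 0.9961802164713541
wrist 65.70646984690485 256.77075474769265 194.28417300887486 [0.11993277 0.64402554 0.38435722] [ 0.79667548 -0.10899996 -0.07938695  0.58917306] ['image', 'z_map', 'vertical_fov', 'cx', 'cy', 'eye', 'attitude'] 0.9949544270833334
```

View pics/top0.png

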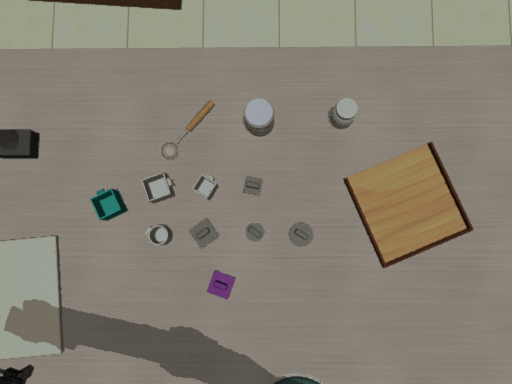

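View pics/side0.png

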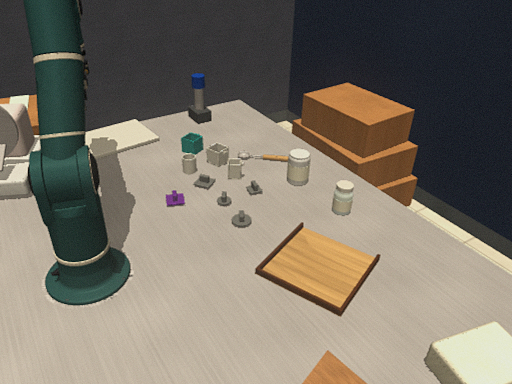

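The top view shows three pots: big square (158,187), small square (205,187) and small round (158,235). The big round pot is absent. The lids are at (253,186), (204,233), (255,232) and (301,234). The purple and turquoise look-alikes are at (221,285) and (108,204), and the tray's open side faces up in the image, which is world +x.

Run:
```python
from h import *
ld=lambda n:{k:v for k,v in np.load(n+"0.npz").items()}
f=ld("top"); P=cloud(f); im=f["image"]; hsv=cv2.cvtColor(im,cv2.COLOR_RGB2HSV)
print("table z",[np.round(P[v,u],4) for u,v in((180,330),(300,170),(330,280),(60,60))])
mask=((P[...,2]>0.008)&(P[...,2]<0.13)).astype(np.uint8)
n,lab,st,c=cv2.connectedComponentsWithStats(mask)
for i in range(1,n):
    if st[i,4]<60 or st[i,4]>20000: continue
    m=lab==i; p=P[m]; top=np.percentile(p[:,2],97)
    q=p[p[:,2]>top-.012][:,:2] if top>.03 else p[:,:2]
    r=cv2.minAreaRect((q*1000).astype(np.float32))
    print(np.round(c[i]),st[i,4],"top",round(top,4),"mean",q.mean(0).round(4),"rect",np.round(r[0],1),np.round(r[1],1),round(r[2],1),im[m].mean(0).astype(int))
# tray corners: wood+rim
for nme in("top","side"):
    g=ld(nme);Q=cloud(g)
    print(nme)
    if nme=="side":
        mask=((Q[...,2]>0.008)&(Q[...,2]<0.13)&(Q[...,1]<.5)&(Q[...,0]>.3)&(Q[...,0]<.9)&(Q[...,1]>-.5)).astype(np.uint8)
        n,lab,st,c=cv2.connectedComponentsWithStats(mask)
        for i in range(1,n):
            if st[i,4]<30: continue
            p=Q[lab==i]; print(np.round(c[i]),st[i,4],"top",np.percentile(p[:,2],97).round(4),p.mean(0).round(3))
# tray floor
reg=(P[...,1]<-.1)&(P[...,1]>-.55)&(P[...,0]>.2)&(P[...,0]<.75)
rim=reg&(P[...,2]>.013)&(P[...,2]<.03)
r=cv2.minAreaRect((P[rim][:,:2]*1000).astype(np.float32));print("rim",r)
wood=reg&(hsv[...,1]>90)&(hsv[...,2]>110)
r=cv2.minAreaRect((P[wood][:,:2]*1000).astype(np.float32));print("wood",r,np.median(P[wood][:,2]))
```

```text
table z [array([ 0.2176,  0.3002, -0.0033]), array([ 0.6322, -0.011 ,  0.0024]), array([ 0.3459, -0.0859,  0.0016]), array([0.9385, 0.6448, 0.0054])]
[259. 117.] 929 top 0.1137 mean [0.7593 0.0959] rect [759.3  95.8] [69.5 69.8] 55.6 [129 131 132]
[344. 113.] 624 top 0.1035 mean [ 0.7713 -0.1208] rect [ 772.2 -121.1] [51.  52.2] 42.8 [126 128 120]
[188. 128.] 462 top 0.0227 mean [0.7434 0.2861] rect [736.1 282.3] [ 50.7 197.5] 44.0 [122 104  82]
[ 19. 143.] 1098 top 0.1181 mean [0.6981 0.7235] rect [698.5 725.3] [13.7 37.4] 85.0 [46 45 42]
[416. 216.] 1158 top 0.0239 mean [ 0.5116 -0.306 ] rect [ 541.9 -287.6] [250.2 251.7] 22.8 [62 41 27]
[157. 187.] 453 top 0.0634 mean [0.5842 0.3532] rect [584.5 353.1] [60.9 70.7] 20.1 [94 93 86]
[206. 185.] 250 top 0.0634 mean [0.5888 0.2312] rect [587.8 231.9] [46.5 55.5] 56.5 [107 106  99]
[253. 185.] 275 top 0.0387 mean [0.5906 0.1143] rect [590.7 113.8] [33.7 13.2] 78.8 [95 93 86]
[107. 203.] 572 top 0.063 mean [0.5427 0.4861] rect [543.  486.2] [70.4 61.5] 26.4 [22 65 59]
[204. 233.] 490 top 0.0378 mean [0.4661 0.2399] rect [466.5 240.2] [13
[... 586 characters left out ...]
2.4] 0.5 [35 53 49]
top
side
[191. 152.] 538 top 0.0594 [0.501 0.407 0.037]
[263. 162.] 1533 top 0.1105 [0.678 0.192 0.051]
[204. 181.] 174 top 0.0361 [0.466 0.231 0.018]
[254. 187.] 124 top 0.0367 [0.59  0.107 0.019]
[343. 197.] 592 top 0.1014 [ 0.762 -0.135  0.063]
[175. 198.] 196 top 0.0358 [0.336 0.187 0.016]
[224. 199.] 126 top 0.0381 [0.469 0.1   0.018]
[242. 219.] 219 top 0.0365 [ 0.464 -0.018  0.016]
[311. 276.] 1055 top 0.0221 [ 0.491 -0.318  0.017]
rim ((604.9573974609375, -261.0888366699219), (387.0321350097656, 251.62986755371094), 22.78537940979004)
wood ((545.9727783203125, -285.92047119140625), (240.93338012695312, 236.58505249023438), 22.829975128173828) 0.0029368095376678394
```

Run:
```python
from h import *
f=np.load("top0.npz"); im=f["image"][80:300,90:480]
save("topcrop.png",cv2.resize(im,(780,440),interpolation=cv2.INTER_CUBIC))
```

```text
(no output)
```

View pics/topcrop.png

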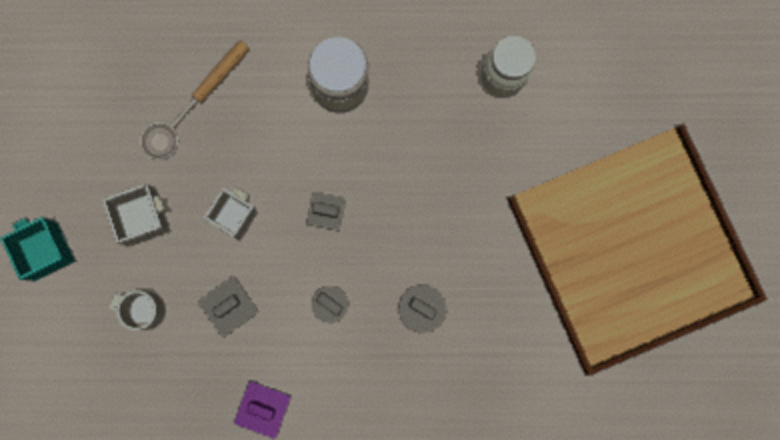

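send_rows(moves=[4, -4, 1.7, 0, 0, -0.15, 9, 8, -8, 1.7, 0, 0, -0.3, 9, 12, -12, 1.7, 0, 0, -0.45, 9, 16, -16, 1.7, 0, 0, -0.6, 9, 20, -20, 1.7, 0, 0, -0.75, 9, 24, -24, 1.7, 0, 0, -0.92, 9, 28, -28, 1.7, 0, 0, -0.92, 9, 32, -32, 1.7, 0, 0, -0.92, 9, 36, -36, 1.7, 0, 0, -0.92, 9, 36, -36, 1.7, 0, 0, -0.92, 9, 36, -36, 1.7, 0, 0, -0.92, 9, 36, -36, 1.7, 0, 0, -0.92, 9], squeeze=20)

```text
time: 1.65
eef_pos: [0.5495, 0.2631, 0.2504]
orientation: [0.58, 0.404, 0.581, -0.404]
contact_force: [0.7, -0.8, 0.2]
gripper_width: 0.978
```

```bash
cat >> h.py <<'E'
def fcloud(f):  # fisheye z-map to world
    z=f["z_map"]; h,w=z.shape; u,v=np.meshgrid(np.arange(w),np.arange(h)); F=foc(f)
    x=u-f["cx"]; y=v-f["cy"]; r=np.hypot(x,y)+1e-9; t=np.tan(np.minimum(r/F,1.4))
    p=np.stack([x/r*t*z,-y/r*t*z,-z],-1)
    return p@att(f).T+np.array(f["eye"])
def tool():
    s=arm.sense(); M=rot(s["orientation"]); y=M[:,1]
    return np.array(s["eef_pos"]), np.degrees(np.arctan2(y[1],y[0])), M
def comps(P,lo,hi,amin=100,box=None):
    m=((P[...,2]>lo)&(P[...,2]<hi)).astype(np.uint8)
    if box: m&=((P[...,0]>box[0])&(P[...,0]<box[1])&(P[...,1]>box[2])&(P[...,1]<box[3])).astype(np.uint8)
    n,lab,st,c=cv2.connectedComponentsWithStats(m)
    return [(c[i],P[lab==i],lab==i) for i in range(1,n) if st[i,4]>=amin]
E
python3 - <<'E'
from h import *
print(tool()[:2], arm.sense()["joint_pos"].round(2))
f=grab_frame("wrist"); save("w1.png",f["image"]); np.savez("w1.npz",**f); print(f["eye"],att(f).round(3))
P=fcloud(f); print("tablez",np.median(P[(abs(P[...,2])<.006)][:,2]))
for c,p,m in comps(P,.045,.075,80):
    r=cv2.minAreaRect((p[:,:2]*1000).astype(np.float32)); print("rim",c.round(),len(p),np.percentile(p[:,2],95).round(4),np.round(r[0],1),np.round(r[1],1),round(r[2],1))
for c,p,m in comps(P,.025,.042,40):
    r=cv2.minAreaRect((p[:,:2]*1000).astype(np.float32)); print("bar",c.round(),len(p),np.percentile(p[:,2],95).round(4),np.round(r[0],1),np.round(r[1],1),round(r[2],1))
E
```

```text
(array([0.54952487, 0.26313845, 0.25036301]), np.float64(20.38749263785587)) [-0.76  0.39  0.34  1.71 -0.14  1.07 -0.02]
[0.52436324 0.33417285 0.4020569 ] [[ 0.937 -0.336 -0.093]
 [ 0.349  0.903  0.249]
 [ 0.    -0.266  0.964]]
tablez 0.0005791087647982751
rim [319.  18.] 676 0.0612 [548.1 477.1] [69.7 41.8] 26.4
rim [213.  80.] 678 0.0613 [461.2 352.9] [49.4 59. ] 5.9
rim [313. 118.] 1031 0.0615 [585.4 352.6] [60.8 70.4] 20.3
rim [276. 211.] 797 0.0614 [588.5 232.3] [46.4 55.5] 57.9
rim [327. 326.] 108 0.0744 [726.6  92.8] [ 7.2 38.8] 4.2
bar [306.  29.] 228 0.0414 [537.1 460.9] [38.  77.2] 77.0
bar [331.  12.] 97 0.0414 [563.9 495.6] [ 1.8 39.2] 26.3
bar [202.  81.] 121 0.0408 [452.4 350. ] [43.3 24.6] 78.2
bar [228.  96.] 46 0.0408 [482.1 343.4] [36.7  8. ] 75.4
bar [329. 114.] 155 0.0411 [605.4 364.9] [12.4 53.3] 23.3
bar [190. 168.] 304 0.0376 [467.7 240.6] [14.6 33.6] 35.8
bar [ 97. 169.] 246 0.0375 [336.6 194.3] [34.1 14.6] 70.0
bar [269. 190.] 135 0.0414 [580.3 250.6] [63.3 31.4] 14.1
bar [275. 215.] 168 0.0413 [590.  220.4] [50.2 24.9] 15.7
bar [248. 279.] 231 0.0376 [591.7 114.8] [32.8 14.3] 81.1
```

View pics/w1.png

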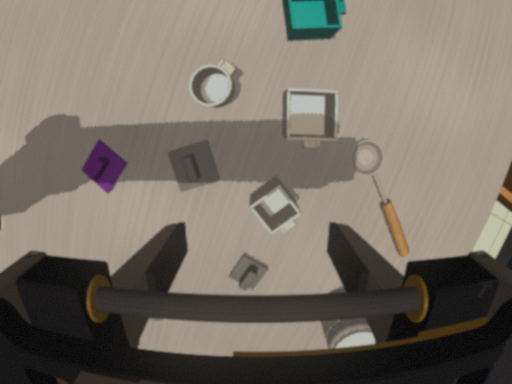

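Wrist view: the big square pot is at (313,113), the small square at (276,208) and the small round at (212,86) with its lip toward (228,67). These agree with the top camera to about 1 mm.

```bash
cat >> h.py <<'E'
def circ(p,r,it=8):  # p Nx2 mm rim points; hull-based circle + lip direction
    h=cv2.convexHull(p.astype(np.float32))[:,0]; c=np.median(p,0)
    from scipy.optimize import least_squares
    q=p
    c=least_squares(lambda c:np.clip(np.hypot(*(q-c).T)-r,0,None)+np.clip(r-3.5-np.hypot(*(q-c).T),0,None),c,loss="soft_l1").x
    d=p-c; o=d[np.hypot(*d.T)>r+2.5]
    return c, np.degrees(np.arctan2(*(o.mean(0)[::-1]))) if len(o)>3 else None, len(o)
E
python3 - <<'E'
from h import *
print(tool()[:2])
f=np.load("w1.npz"); P=fcloud(f)
for c,p,m in comps(P,.05,.075,80,(.4,.5,.3,.4)): print(circ(p[:,:2]*1000,25))
f=np.load("top0.npz"); P=cloud(f)
for c,p,m in comps(P,.05,.075,30,(.4,.5,.3,.4)): print(circ(p[:,:2]*1000,25))
E
```

```text
(array([0.54961409, 0.26308738, 0.25048025]), np.float64(20.390373476965234))
(array([463.3689342 , 350.43129725]), np.float64(69.31598692778002), 80)
(array([461.73352648, 349.697701  ]), np.float64(70.299795637911), 19)
```

send_rows(moves=[1.7, 4.7, -6, 0, 0, 0, 8.6, 3.4, 9.4, -12, 0, 0, 0, 8.6, 3.4, 9.4, -12, 0, 0, 0, 8.6, 3.4, 9.4, -12, 0, 0, 0, 8.6, 3.4, 9.4, -12, 0, 0, 0, 8.6])

```text
time: 2.33
eef_pos: [0.5849, 0.3552, 0.1317]
orientation: [0.58, 0.405, 0.58, -0.404]
contact_force: [-0.2, -0.2, 0.6]
gripper_width: 0.938
```

Run:
```python
from h import *
print(tool()[:2], arm.sense()["joint_pos"].round(2))
f=grab_frame("wrist"); save("w2.png",f["image"]); P=fcloud(f)
for c,p,m in comps(P,.05,.066,80,(.53,.64,.3,.41)):
    r=cv2.minAreaRect((p[:,:2]*1000).astype(np.float32)); print("rim",c.round(),len(p),np.percentile(p[:,2],95).round(4),np.round(r[0],1),np.round(r[1],1),round(r[2],1))
```

```text
(array([0.58493739, 0.35516743, 0.13169337]), np.float64(20.22980033051205)) [-0.8   0.64  0.29  1.6  -0.22  0.93 -0.08]
rim [256. 209.] 1917 0.0613 [585.4 353.7] [59.8 68.6] 20.1
```

send_rows(moves=[-0.1, 0.2, -4, 0, 0, 0, 8.6, -0.1, 0.2, -7, 0, 0, 0, 8.6, -0.1, 0.2, -9.2, 0, 0, 0, 8.6, -0.1, 0.2, -9.2, 0, 0, 0, 8.6, -0.1, 0.2, -9.2, 0, 0, 0, 5.5, -0.1, 0.2, -9.2, 0, 0, 0, 5.5, -0.1, 0.2, -9.2, 0, 0, 0, 5.5, -0.1, 0.2, -9.2, 0, 0, 0, 5.5, -0.1, 0.2, -9.2, 0, 0, 0, 5.5, -0.1, 0.2, -9.2, 0, 0, 0, 5.5, -0.1, 0.2, -9.2, 0, 0, 0, 5.5, -0.1, 0.2, -9.2, 0, 0, 0, 5.5], squeeze=18)

```text
time: 3.88
eef_pos: [0.584, 0.3577, 0.0397]
orientation: [0.58, 0.405, 0.58, -0.404]
contact_force: [-0.8, -1.3, 5.7]
gripper_width: 0.653
```

send_rows(moves=[0, 0, 4, 0, 0, 0, 5.5, 0, 0, 9, 0, 0, 0, 5.5, -0.3, -5, 12, 0, 0, 0.135, 5.5, -0.7, -10, 12, 0, 0, 0.27, 5.5, -1, -15, 12, 0, 0, 0.4, 5.5, -1.3, -20, 12, 0, 0, 0.54, 5.5, -1.6, -25, 12, 0, 0, 0.67, 5.5, -2, -30, 12, 0, 0, 0.81, 5.5, -2.3, -35, 12, 0, 0, 0.94, 5.5, -2.6, -40, 12, 0, 0, 1.08, 5.5, -3, -45, 12, 0, 0, 1.21, 5.5, -3.3, -50, 12, 0, 0, 1.35, 5.5, -3.6, -55, 12, 0, 0, 1.48, 5.5, -4, -60, 10, 0, 0, 1.616, 5.5, -4.2, -64.5, 8, 0, 0, 1.616, 5.5, -4.2, -64.5, 8, 0, 0, 1.616, 5.5, -4.2, -64.5, 8, 0, 0, 1.616, 5.5, -4.2, -64.5, 8, 0, 0, 1.616, 5.5])

```text
time: 6.12
eef_pos: [0.5426, -0.286, 0.1191]
orientation: [0.693, -0.141, 0.693, 0.141]
contact_force: [1.0, 0.0, -1.4]
gripper_width: 0.651
```

Run:
```python
from h import *
print(tool()[:2], arm.sense()["joint_pos"].round(2))
f=grab_frame("wrist"); save("w3.png",f["image"]); P=fcloud(f); np.savez("w3.npz",**f)
for c,p,m in comps(P,.09,.11,80,(.47,.63,-.36,-.2)):
    r=cv2.minAreaRect((p[:,:2]*1000).astype(np.float32)); print("rim",c.round(),len(p),np.percentile(p[:,2],95).round(4),np.round(r[0],1),np.round(r[1],1),round(r[2],1))
hsv=cv2.cvtColor(f["image"],cv2.COLOR_RGB2HSV); 
rim=(P[...,2]>.014)&(P[...,2]<.026)&(P[...,1]<-.1)
q=P[rim][:,:2]; print(len(q),cv2.minAreaRect((q*1000).astype(np.float32)))
```

```text
(array([ 0.54257248, -0.28595284,  0.11905917]), np.float64(112.94830230610938)) [ 0.38  0.54  0.06  1.79 -0.05  0.82  2.44]
rim [257. 192.] 849 0.1094 [ 516.2 -296.3] [ 1.  59.3] 22.8
rim [257. 266.] 1759 0.1092 [ 550.  -282.4] [42.3 54. ] 22.8
6329 ((518.341064453125, -298.5184326171875), (196.2196044921875, 249.90855407714844), 22.8784236907959)
```

View pics/w3.png

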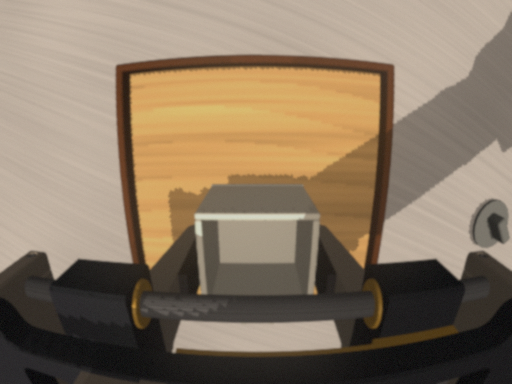

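The pot is held level and aligned with the tray (22.8° against 22.9°), above the tray's middle. Next I lower it.

send_rows(moves=[0, -0.1, -3, 0, 0, 0, 5.5, 0, -0.1, -6, 0, 0, 0, 5.5, 0, -0.1, -7.2, 0, 0, 0, 5.5, 0, -0.1, -7.6, 0, 0, 0, 5.5, 0, -0.1, -7.6, 0, 0, 0, 5.5, 0, -0.1, -7.6, 0, 0, 0, 8.4, 0, -0.1, -7.6, 0, 0, 0, 8.4, 0, -0.1, -7.6, 0, 0, 0, 8.4, 0, -0.1, -7.6, 0, 0, 0, 8.4, 0, -0.1, -4, 0, 0, 0, 8.4, 0, -0.1, 2, 0, 0, 0, 8.4, 0, -0.1, 8, 0, 0, 0, 8.4, 0, -0.1, 8, 0, 0, 0, 8.4, 0, -0.1, 8, 0, 0, 0, 8.4])

```text
time: 7.92
eef_pos: [0.5413, -0.2883, 0.1982]
orientation: [0.693, -0.14, 0.693, 0.14]
contact_force: [-0.5, 0.5, -1.5]
gripper_width: 0.91
```

```bash
cat >> h.py <<'E'
def rep(P,lo,hi,box,a=60):
    for c,p,m in comps(P,lo,hi,a,box):
        r=cv2.minAreaRect((p[:,:2]*1000).astype(np.float32)); print(c.round(),len(p),"z",np.percentile(p[:,2],95).round(4),np.round(r[0],1),np.round(r[1],1),round(r[2],1))
E
python3 - <<'E'
from h import *
print(tool()[:2], arm.sense()["joint_pos"].round(2))
f=grab_frame("wrist"); P=fcloud(f); rep(P,.05,.07,(.4,.7,-.45,-.12))
f=grab_frame("top"); P=cloud(f); print("top"); rep(P,.05,.07,(.4,.7,-.45,.45),25)
E
```

```text
(array([ 0.54130592, -0.28833594,  0.19818287]), np.float64(112.81416302257173)) [ 0.38  0.44  0.07  1.73 -0.04  0.97  2.44]
[256. 195.] 1371 z 0.0644 [ 548.8 -286.1] [70.6 60.5] 22.7
top
[205. 184.] 150 z 0.0636 [587.9 232.1] [46.7 55.5] 57.6
[405. 197.] 119 z 0.0657 [ 549.8 -267.7] [40.9 80.1] 66.6
[156. 234.] 141 z 0.0631 [461.4 352.8] [47.6 57.9] 0.3
```

send_rows(moves=[-0.6, 5, 0, 0, 0, 0.07, 8, -1.2, 10, 0, 0, 0, 0.14, 8, -1.8, 15, 0, 0, 0, 0.2, 8, -2.4, 20, 0, 0, 0, 0.27, 8, -3, 25, 0, 0, 0, 0.34, 8, -3.6, 30, 0, 0, 0, 0.41, 8, -4.3, 35, 0, 0, 0, 0.48, 8, -5, 40, 0, 0, 0, 0.55, 8, -5.6, 45, 0, 0, 0, 0.62, 8, -6.3, 50, 0, 0, 0, 0.69, 8, -7, 55, 0, 0, 0, 0.75, 8, -7.5, 60, -3, 0, 0, 0.815, 8, -7.8, 63.9, -6.7, 0, 0, 0.815, 8, -7.8, 63.9, -6.7, 0, 0, 0.815, 8, -7.8, 63.9, -6.7, 0, 0, 0.815, 8, -7.8, 63.9, -6.7, 0, 0, 0.815, 8])

```text
time: 10.02
eef_pos: [0.4648, 0.3491, 0.1323]
orientation: [0.582, -0.403, 0.581, 0.402]
contact_force: [0.3, -0.6, 0.6]
gripper_width: 0.872
```

Run:
```python
from h import *
print(tool()[:2], arm.sense()["joint_pos"].round(2))
f=grab_frame("wrist"); P=fcloud(f); save("w4.png",f["image"])
for c,p,m in comps(P,.05,.066,80,(.4,.52,.29,.42)): print(c,len(p),circ(p[:,:2]*1000,25),p[:,:2].min(0),p[:,:2].max(0))
```

```text
(array([0.46483736, 0.34905328, 0.13229807]), np.float64(159.37582764378462)) [-0.46  0.5  -0.31  1.84  0.2   0.83  1.91]
[260.89352197 211.17944899] 1343 (array([462.13462408, 349.1063338 ]), np.float64(70.1244516693052), 153) [0.43723386 0.3232162 ] [0.4864647  0.38170891]
```

send_rows(moves=[-0.25, 0, -4, 0, 0, 0.01, 8, -0.25, 0, -7, 0, 0, 0.01, 8, -0.25, 0, -9.2, 0, 0, 0.01, 8, -0.25, 0, -9.2, 0, 0, 0.01, 8, -0.25, 0, -9.2, 0, 0, 0.01, 4.5, -0.25, 0, -9.2, 0, 0, 0.01, 4.5, -0.25, 0, -9.2, 0, 0, 0.01, 4.5, -0.25, 0, -9.2, 0, 0, 0.01, 4.5, -0.25, 0, -9.2, 0, 0, 0.01, 4.5, -0.25, 0, -9.2, 0, 0, 0.01, 4.5, -0.25, 0, -9.2, 0, 0, 0.01, 4.5, -0.25, 0, -9.2, 0, 0, 0.01, 4.5])

```text
time: 11.58
eef_pos: [0.4618, 0.3506, 0.0405]
orientation: [0.579, -0.406, 0.579, 0.406]
contact_force: [-1.6, -1.4, 5.3]
gripper_width: 0.546
```

send_rows(moves=[0, 0, 4, 0, 0, 0, 4.5, 0, 0, 9, 0, 0, 0, 4.5, 1.2, -5, 12, 0, 0, -0.07, 4.5, 2.5, -10, 12, 0, 0, -0.14, 4.5, 3.8, -15, 12, 0, 0, -0.21, 4.5, 5.1, -20, 12, 0, 0, -0.28, 4.5, 6.4, -25, 12, 0, 0, -0.35, 4.5, 7.7, -30, 12, 0, 0, -0.42, 4.5, 9, -35, 12, 0, 0, -0.49, 4.5, 10.2, -40, 12, 0, 0, -0.56, 4.5, 11.5, -45, 12, 0, 0, -0.63, 4.5, 12.8, -50, 12, 0, 0, -0.7, 4.5, 14.1, -55, 12, 0, 0, -0.77, 4.5, 15.5, -60.7, 12, 0, 0, -0.825, 4.5, 15.5, -60.7, 8, 0, 0, -0.825, 4.5, 15.5, -60.7, 8, 0, 0, -0.825, 4.5, 15.5, -60.7, 8, 0, 0, -0.825, 4.5, 15.5, -60.7, 8, 0, 0, -0.825, 4.5])

```text
time: 13.82
eef_pos: [0.6174, -0.2558, 0.1213]
orientation: [0.694, -0.141, 0.692, 0.14]
contact_force: [0.3, -0.3, -1.3]
gripper_width: 0.553
```

Run:
```python
from h import *
print(tool()[:2], arm.sense()["joint_pos"].round(2),arm.sense()["contact_force"].round(1))
f=grab_frame("wrist"); P=fcloud(f); save("w5.png",f["image"]); rep(P,.05,.07,(.45,.7,-.4,-.15))
```

```text
(array([ 0.61736904, -0.25581233,  0.12128184]), np.float64(112.90235358635299)) [ 0.34  0.62  0.01  1.64 -0.01  0.88  2.32] [ 0.3 -0.3 -1.3]
[255. 111.] 2490 z 0.0643 [ 548.3 -286. ] [69.  60.3] 23.1
```

View pics/w5.png

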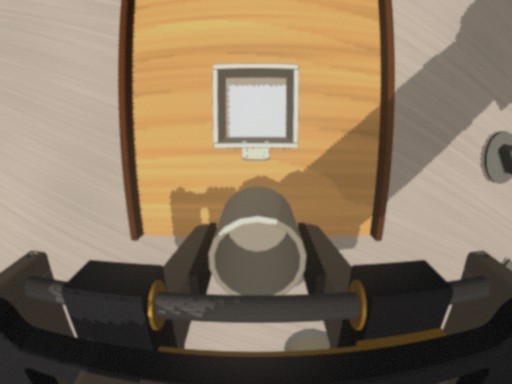

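The small round pot is held at the open side, in line with the placed big square pot at (255,105). Next I lower it.

send_rows(moves=[0, 0, -3, 0, 0, 0, 4.5, 0, 0, -6, 0, 0, 0, 4.5, 0, 0, -7.2, 0, 0, 0, 4.5, 0, 0, -7.7, 0, 0, 0, 4.5, 0, 0, -7.7, 0, 0, 0, 4.5, 0, 0, -7.7, 0, 0, 0, 7.5, 0, 0, -7.7, 0, 0, 0, 7.5, 0, 0, -7.7, 0, 0, 0, 7.5, 0, 0, -7.7, 0, 0, 0, 7.5, 0, 0, -4, 0, 0, 0, 7.5, 0, 0, 2, 0, 0, 0, 7.5, 0, 0, 8, 0, 0, 0, 7.5, 0, 0, 8, 0, 0, 0, 7.5, 0, 0, 8, 0, 0, 0, 7.5])

```text
time: 15.62
eef_pos: [0.6159, -0.2565, 0.1993]
orientation: [0.693, -0.14, 0.693, 0.14]
contact_force: [-0.3, 0.2, -0.4]
gripper_width: 0.815
```

Run:
```python
from h import *
print(tool()[:2], arm.sense()["joint_pos"].round(2))
f=grab_frame("wrist"); P=fcloud(f); rep(P,.05,.07,(.4,.7,-.45,-.12)); save("w6.png",f["image"])
for c,p,m in comps(P,.05,.068,80,(.58,.7,-.35,-.2)): print(c,len(p),circ(p[:,:2]*1000,25))
f=grab_frame("top"); P=cloud(f); print("top"); rep(P,.05,.07,(.4,.7,-.45,.45),25)
```

```text
(array([ 0.61588171, -0.25649188,  0.19934878]), np.float64(112.81130167374589)) [ 0.34  0.53  0.01  1.59 -0.01  1.02  2.32]
[255. 112.] 1209 z 0.0644 [ 548.5 -285.9] [69.5 60.8] 22.8
[256. 193.] 898 z 0.0643 [ 619.2 -258.4] [49.8 57.3] 80.2
[255.5311804  192.51336303] 898 (array([ 616.41068097, -257.26068924]), np.float64(21.951456890120298), 111)
top
[196. 168.] 148 z 0.063 [628.1 255.5] [47.6 55. ] 62.9
[412. 200.] 234 z 0.0657 [ 547.1 -285.1] [69.9 61.8] 22.8
```

The small square pot has been knocked to about (0.628, 0.256). I'll re-measure it from close by.

send_rows(moves=[0.1, 5, 0, 0, 0, -0.08, 8, 0.2, 10, 0, 0, 0, -0.16, 8, 0.3, 15, 0, 0, 0, -0.24, 8, 0.4, 20, 0, 0, 0, -0.32, 8, 0.5, 25, 0, 0, 0, -0.4, 8, 0.6, 30, 0, 0, 0, -0.48, 8, 0.7, 35, 0, 0, 0, -0.56, 8, 0.8, 40, 0, 0, 0, -0.64, 8, 0.9, 45, -2, 0, 0, -0.72, 8, 0.9, 49, -4, 0, 0, -0.8, 8, 0.9, 51.4, -5, 0, 0, -0.871, 8, 0.9, 51.4, -5, 0, 0, -0.871, 8, 0.9, 51.4, -5, 0, 0, -0.871, 8, 0.9, 51.4, -5, 0, 0, -0.871, 8])

```text
time: 17.48
eef_pos: [0.626, 0.2553, 0.1501]
orientation: [0.688, 0.166, 0.687, -0.166]
contact_force: [0.1, -0.7, 0.0]
gripper_width: 0.869
```

Run:
```python
from h import *
print(tool()[:2], arm.sense()["joint_pos"].round(2))
f=grab_frame("wrist"); P=fcloud(f); rep(P,.05,.066,(.55,.7,.18,.33)); save("w7.png",f["image"])
```

```text
(array([0.62601082, 0.25530918, 0.150087  ]), np.float64(62.794344051082206)) [-0.5   0.59  0.09  1.61 -0.06  0.94  0.71]
[258. 203.] 1339 z 0.0614 [629.5 255.6] [46.2 56.5] 62.1
```

View pics/w7.png

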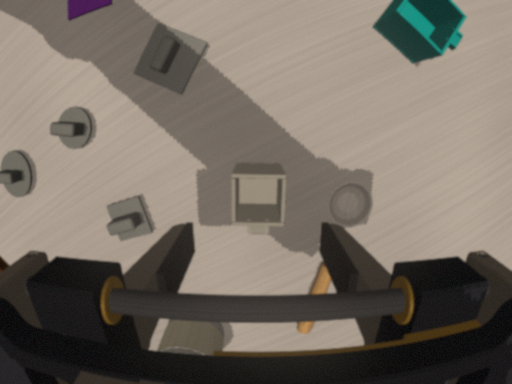

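The small square pot is at (258,195), its lip toward the bottom of the picture at about -28°. The spoon bowl at (350,203) is clear of the right finger's path.

send_rows(moves=[-0.1, 0.25, -4, 0, 0, -0.012, 7, -0.1, 0.25, -8, 0, 0, -0.012, 7, -0.1, 0.25, -11, 0, 0, -0.012, 7, -0.1, 0.25, -11, 0, 0, -0.012, 7, -0.1, 0.25, -11, 0, 0, -0.012, 4, -0.1, 0.25, -11, 0, 0, -0.012, 4, -0.1, 0.25, -11, 0, 0, -0.012, 4, -0.1, 0.25, -11, 0, 0, -0.012, 4, -0.1, 0.25, -11, 0, 0, -0.012, 4, -0.1, 0.25, -11, 0, 0, -0.012, 4, -0.1, 0.25, -11, 0, 0, -0.012, 4, -0.1, 0.25, -11, 0, 0, -0.012, 4])

```text
time: 19.02
eef_pos: [0.6251, 0.2599, 0.0413]
orientation: [0.687, 0.17, 0.686, -0.169]
contact_force: [-1.8, -1.1, 6.3]
gripper_width: 0.497
```

Run:
```python
from h import *
t=tool(); print(t[:2]); d=np.array([.5428-.08*.9215,-.2878-.08*.3885])-t[0][:2]; print("shift cm",d*100,"turn",np.radians(112.8-t[1]))
```

```text
(array([0.62512531, 0.25987722, 0.04125586]), np.float64(62.21123059513445))
shift cm [-15.60453107 -57.8757219 ] turn 0.8829405906470761
```

send_rows(moves=[0, 0, 4, 0, 0, 0, 4, 0, 0, 9, 0, 0, 0, 4, -1.3, -5, 12, 0, 0, 0.08, 4, -2.7, -10, 12, 0, 0, 0.16, 4, -4, -15, 12, 0, 0, 0.24, 4, -5.4, -20, 12, 0, 0, 0.32, 4, -6.7, -25, 12, 0, 0, 0.4, 4, -8.1, -30, 12, 0, 0, 0.48, 4, -9.4, -35, 12, 0, 0, 0.56, 4, -10.8, -40, 12, 0, 0, 0.64, 4, -12.1, -45, 12, 0, 0, 0.72, 4, -13.5, -50, 12, 0, 0, 0.8, 4, -14.8, -55, 12, 0, 0, 0.883, 4, -15.6, -57.9, 12, 0, 0, 0.883, 4, -15.6, -57.9, 8, 0, 0, 0.883, 4, -15.6, -57.9, 8, 0, 0, 0.883, 4, -15.6, -57.9, 8, 0, 0, 0.883, 4])

```text
time: 21.15
eef_pos: [0.4689, -0.3187, 0.1204]
orientation: [0.693, -0.14, 0.693, 0.14]
contact_force: [0.6, -0.5, -0.7]
gripper_width: 0.498
```

Run:
```python
from h import *
print(tool()[:2], arm.sense()["joint_pos"].round(2),arm.sense()["contact_force"].round(1),arm.sense()["gripper_width"])
```

```text
(array([ 0.46892778, -0.31872982,  0.12043018]), np.float64(112.87098532887728)) [ 0.51  0.47  0.04  1.9  -0.02  0.77  2.53] [ 0.6 -0.5 -0.7] 0.4984099227703138
```

send_rows(moves=[0, 0, -3, 0, 0, 0, 4, 0, 0, -6, 0, 0, 0, 4, 0, 0, -7.1, 0, 0, 0, 4, 0, 0, -7.6, 0, 0, 0, 4, 0, 0, -7.6, 0, 0, 0, 4, 0, 0, -7.6, 0, 0, 0, 7.2, 0, 0, -7.6, 0, 0, 0, 7.2, 0, 0, -7.6, 0, 0, 0, 7.2, 0, 0, -7.6, 0, 0, 0, 7.2, 0, 0, -4, 0, 0, 0, 7.2, 0, 0, 2, 0, 0, 0, 7.2, 0, 0, 8, 0, 0, 0, 7.2, 4.6, 1.6, 11, 0, 0, 0, 7.2, 9, 3, 14, 0, 0, 0, 7.2, 9, 3, 14, 0, 0, 0, 7.2, 9, 3, 14, 0, 0, 0, 7.2])

```text
time: 23.15
eef_pos: [0.5572, -0.2893, 0.2587]
orientation: [0.693, -0.139, 0.694, 0.14]
contact_force: [-0.8, 0.4, 0.2]
gripper_width: 0.786
```

```bash
cat > tray.py <<'E'
from h import *
def tray(show=None):
    print(tool()[:2])
    f=grab_frame("wrist"); P=fcloud(f); rep(P,.05,.07,(.4,.7,-.45,-.12))
    for c,p,m in comps(P,.05,.068,80,(.59,.7,-.35,-.2)): print("round",len(p),circ(p[:,:2]*1000,25))
    if show: save(show,f["image"])
if __name__=="__main__": 
    tray("w8.png")
    f=grab_frame("top"); P=cloud(f); print("top"); rep(P,.03,.045,(.4,.65,-.05,.3),25); rep(P,.05,.07,(.4,.7,-.45,-.12),25)
E
python3 tray.py
```

```text
(array([ 0.55716842, -0.28934504,  0.25869516]), np.float64(112.78982182544941))
[263. 103.] 629 z 0.0645 [ 474.8 -316.4] [55.7 45.2] 23.0
[262. 171.] 869 z 0.0644 [ 548.3 -286.5] [69.9 60.6] 22.9
[262. 230.] 619 z 0.0644 [ 618.8 -258.7] [48.9 56.1] 79.9
round 619 (array([ 615.99680633, -257.63383738]), np.float64(22.825579780578952), 66)
top
[252. 184.] 71 z 0.0395 [590.7 114.1] [33.6 13.6] 77.1
[255. 232.] 71 z 0.0398 [469.4 107.7] [32.9 13.4] 56.5
[203. 233.] 73 z 0.0397 [466.6 240.1] [14.  32.4] 35.0
[301. 234.] 72 z 0.0401 [464.  -11.2] [32.9 13.4] 58.8
[398. 171.] 167 z 0.0654 [ 616.3 -253.1] [57.2 49.8] 51.0
[405. 202.] 138 z 0.0654 [ 542.4 -273.4] [69.4 35.8] 21.7
[426. 230.] 203 z 0.0656 [ 473.  -316.3] [56.2 47.5] 22.6
```

View pics/w8.png

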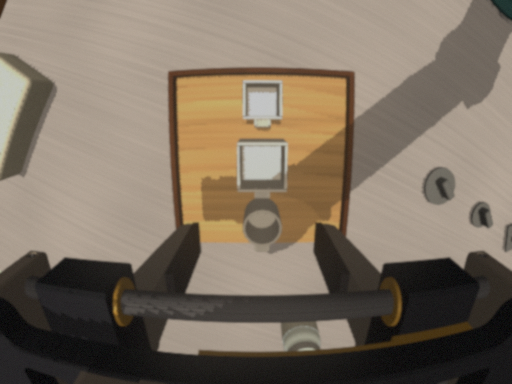

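send_rows(moves=[-1.1, 5, 0, 0, 0, 0.08, 4.5, -2.2, 10, 0, 0, 0, 0.16, 4.5, -3.3, 15, 0, 0, 0, 0.24, 4.5, -4.4, 20, 0, 0, 0, 0.32, 4.5, -5.5, 25, -3, 0, 0, 0.4, 4.5, -6.6, 30, -6, 0, 0, 0.48, 4.5, -7.7, 35, -10, 0, 0, 0.56, 4.5, -8.8, 39.7, -13.9, 0, 0, 0.588, 4.5, -8.8, 39.7, -13.9, 0, 0, 0.588, 4.5, -8.8, 39.7, -13.9, 0, 0, 0.588, 4.5, -8.8, 39.7, -13.9, 0, 0, 0.588, 4.5])

```text
time: 24.62
eef_pos: [0.4712, 0.1061, 0.1213]
orientation: [0.624, -0.334, 0.623, 0.333]
contact_force: [-0.0, -0.1, -0.0]
gripper_width: 0.488
```

Run:
```python
from h import *
print(tool()[:2], arm.sense()["joint_pos"].round(2))
f=grab_frame("wrist"); P=fcloud(f); save("w9.png",f["image"]); rep(P,.025,.042,(.4,.65,.02,.3)); print("plate"); rep(P,.0075,.0165,(.43,.51,.06,.15))
```

```text
(array([0.47117959, 0.10613699, 0.12133141]), np.float64(146.31777620537937)) [-0.08  0.37 -0.25  2.08  0.14  0.71  2.13]
[259. 203.] 659 z 0.0374 [470.5 107.5] [33.8 13.6] 56.1
[155. 260.] 117 z 0.0363 [586.4 100.6] [ 7.9 16.3] 40.7
plate
[259. 194.] 1396 z 0.0137 [470.4 106.8] [45.9 46.9] 55.7
```

send_rows(moves=[-0.1, 0.1, -4, 0, 0, 0, 4.5, -0.1, 0.1, -7.5, 0, 0, 0, 4.5, -0.1, 0.1, -8.7, 0, 0, 0, 4.5, -0.1, 0.1, -8.7, 0, 0, 0, 4.5, -0.1, 0.1, -8.7, 0, 0, 0, 0.8, -0.1, 0.1, -8.7, 0, 0, 0, 0.8, -0.1, 0.1, -8.7, 0, 0, 0, 0.8, -0.1, 0.1, -8.7, 0, 0, 0, 0.8, -0.1, 0.1, -8.7, 0, 0, 0, 0.8, -0.1, 0.1, -8.7, 0, 0, 0, 0.8, -0.1, 0.1, -8.7, 0, 0, 0, 0.8, -0.1, 0.1, -8.7, 0, 0, 0, 0.8], squeeze=20)

```text
time: 26.18
eef_pos: [0.4697, 0.109, 0.0342]
orientation: [0.623, -0.335, 0.623, 0.335]
contact_force: [-1.0, -0.8, 6.4]
gripper_width: 0.15
```

Run:
```python
from h import *
t=tool(); print(t[:2],arm.sense()["gripper_width"]*92); 
l=np.array([.4704,.1074]); e=t[0][:2]-l; a=np.radians(112.8-t[1]); c,s=np.cos(a),np.sin(a)
tgt=np.array([.616,-.2576])+np.array([[c,-s],[s,c]])@e
print("tcp-lid",e,"shift cm",(tgt-t[0][:2])*100,"turn",a)
```

```text
(array([0.46970323, 0.10896326, 0.03417653]), np.float64(146.50001894155292)) 13.775644773666592
tcp-lid [-0.00069677  0.00156326] shift cm [ 14.65844571 -36.4876098 ] turn -0.5881762885145531
```

send_rows(moves=[0, 0, 4, 0, 0, 0, 0.8, 0, 0, 9, 0, 0, 0, 0.8, 2, -5, 14, 0, 0, -0.08, 0.8, 4, -10, 14, 0, 0, -0.16, 0.8, 6, -15, 14, 0, 0, -0.24, 0.8, 8, -20, 14, 0, 0, -0.32, 0.8, 10, -25, 14, 0, 0, -0.4, 0.8, 12, -30, 14, 0, 0, -0.48, 0.8, 14.7, -36.5, 14, 0, 0, -0.588, 0.8, 14.7, -36.5, 11, 0, 0, -0.588, 0.8, 14.7, -36.5, 11, 0, 0, -0.588, 0.8, 14.7, -36.5, 11, 0, 0, -0.588, 0.8, 14.7, -36.5, 11, 0, 0, -0.588, 0.8])

```text
time: 27.8
eef_pos: [0.617, -0.2549, 0.1449]
orientation: [0.694, -0.141, 0.692, 0.14]
contact_force: [0.2, 0.1, -0.4]
gripper_width: 0.155
```

Run:
```python
from h import *
print(tool()[:2], arm.sense()["joint_pos"].round(2),arm.sense()["contact_force"].round(1))
f=grab_frame("wrist"); P=fcloud(f); save("w10.png",f["image"])
rep(P,.05,.07,(.4,.7,-.45,-.12)); print("held"); rep(P,.1,.15,(.57,.67,-.31,-.21))
q=P[170:280,200:320]; print(np.histogram(q[...,2],bins=np.arange(0,.2,.01)))
```

```text
(array([ 0.61697796, -0.25492439,  0.14494848]), np.float64(112.91575091462934)) [ 0.35  0.59 -0.02  1.63  0.01  0.93  2.31] [ 0.2  0.1 -0.4]
[254.  30.] 1063 z 0.0643 [ 480.2 -314.6] [44.3 46.5] 22.4
[254. 111.] 1978 z 0.0644 [ 548.7 -285.8] [70.4 60.2] 22.4
[254. 184.] 568 z 0.0643 [ 606.4 -261.8] [29.8 48.9] 25.7
held
[257. 228.] 3504 z 0.148 [ 611.6 -255.7] [44.1 39. ] 76.8
(array([5399,   45,   59,   66,   86,  129,  439,    0,    0,    0,    0,
         17, 1414,  361, 1712,  464,  601,  699,  637]), array([0.  , 0.01, 0.02, 0.03, 0.04, 0.05, 0.06, 0.07, 0.08, 0.09, 0.1 ,
       0.11, 0.12, 0.13, 0.14, 0.15, 0.16, 0.17, 0.18, 0.19]))
```

View pics/w10.png

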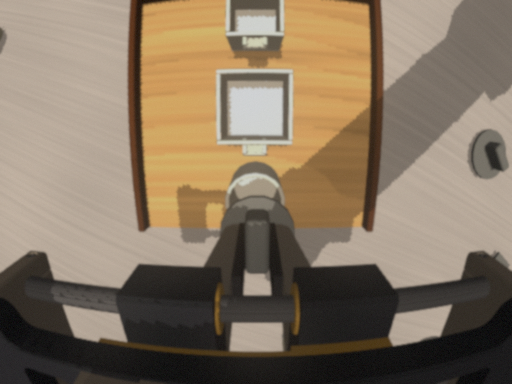

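The held lid's plate is at (257,205), just in front of the pot rim at (254,184). I'll measure the plate edge against the pot in the tray frame.

```bash
cat >> h.py <<'E'
C=np.array([542.8,-287.8]); A=np.radians(22.8); T=np.array([[np.cos(A),np.sin(A)],[-np.sin(A),np.cos(A)]])
def tf(p): return (np.asarray(p)[...,:2]*1000-C)@T.T   # world m -> tray-frame mm
def plate(P,half):  # held lid plate in tray frame; plate top is tool z -0.019.. below TCP
    t=tool()[0]; tt=tf(t); z0=t[2]-.022
    q=P[(abs(P[...,2]-z0)<.004)]; q=tf(q); d=q-tt; d=d[(np.abs(d)<half+8).all(1)]
    print("tcp tray",tt.round(1),"n",len(d)," plate minx rel tcp",np.percentile(d[:,0],1).round(1),"-> centre rel",(np.percentile(d[:,0],1)+half).round(1),
      "y range",np.percentile(d[d[:,0]<-10][:,1],[1,99]).round(1))
    return d
E
python3 - <<'E'
from h import *
f=grab_frame("wrist"); P=fcloud(f)
q=P[(P[...,2]>.116)&(P[...,2]<.13)]; d=plate(P,24)
for lo in range(-30,-6,3):
    k=d[(d[:,0]>=lo)&(d[:,0]<lo+3)]
    if len(k): print(lo,len(k),k[:,1].min().round(1),k[:,1].max().round(1))
for c,p,m in comps(P,.05,.068,80,(.57,.7,-.35,-.2)): print(tf(circ(p[:,:2]*1000,25)[0]/1000), tf(p).min(0), tf(p).max(0))
E
```

```text
tcp tray [80.8  1.2] n 1344  plate minx rel tcp -23.9 -> centre rel 0.1 y range [-19.2  20.4]
-27 4 -3.7 4.3
-24 180 -10.5 12.1
-21 241 -15.0 16.1
-18 240 -18.1 19.2
-15 201 -19.9 20.8
-12 208 -20.7 22.4
-9 184 -22.1 23.3
[12.40141604 -5.3962779 ] [ 17.26617456 -30.70794624] [41.18337484  8.86507968]
[78.77633446 -0.2088969 ] [ 53.58038826 -24.73800731] [84.74077373 24.13347019]
```

send_rows(moves=[-0.1, -0.28, 0, 0, 0, 0, 0.8, -0.1, -0.28, -2, 0, 0, 0, 0.8, -0.1, -0.28, -3.5, 0, 0, 0, 0.8, -0.1, -0.28, -4.2, 0, 0, 0, 0.8, -0.1, -0.28, -4.6, 0, 0, 0, 0.8, -0.1, -0.28, -5, 0, 0, 0, 0.8, -0.1, -0.28, -5.2, 0, 0, 0, 0.8, -0.1, -0.28, -5.2, 0, 0, 0, 0.8])

```text
time: 28.9
eef_pos: [0.6154, -0.259, 0.0917]
orientation: [0.693, -0.14, 0.693, 0.14]
contact_force: [0.4, -0.3, 0.4]
gripper_width: 0.153
```

Run:
```python
from h import *
print(tool()[:2], tf(tool()[0]),arm.sense()["contact_force"].round(1),arm.sense()["ft_torque"].round(2))
f=grab_frame("wrist"); P=fcloud(f); plate(P,24)
```

```text
(array([ 0.61537607, -0.25895295,  0.09174351]), np.float64(112.81201330859993)) [78.08389231 -1.5313231 ] [ 0.4 -0.3  0.4] [0.07 0.04 0.05]
tcp tray [78.1 -1.5] n 1345  plate minx rel tcp -24.1 -> centre rel -0.1 y range [-19.3  20.4]
```

send_rows(moves=[0, 0, -0.12, 0, 0, 0, 0.8, 0, 0, -0.12, 0, 0, 0, 0.8, 0, 0, -0.12, 0, 0, 0, 4, 0, 0, -0.12, 0, 0, 0, 4, 0, 0, -0.12, 0, 0, 0, 4, 0, 0, -0.12, 0, 0, 0, 4, 0, 0, 3, 0, 0, 0, 4, 0, 0, 9, 0, 0, 0, 4, 0, 0, 12, 0, 0, 0, 4, 0, 0, 12, 0, 0, 0, 4, 0, 0, 12, 0, 0, 0, 4])

```text
time: 30.32
eef_pos: [0.6145, -0.2586, 0.2103]
orientation: [0.693, -0.139, 0.694, 0.14]
contact_force: [-0.5, -0.2, -1.0]
gripper_width: 0.434
```

Run:
```python
from h import *
print(tool()[:2])
f=grab_frame("wrist"); P=fcloud(f); save("w11.png",f["image"])
print("pots"); rep(P,.058,.068,(.4,.7,-.45,-.12)); print("bar"); rep(P,.08,.12,(.57,.67,-.31,-.21))
m=comps(P,.065,.075,60,(.57,.67,-.31,-.21))
for c,p,_ in m: print("plate z",np.percentile(p[:,2],[10,50,90]).round(4),tf(p).min(0).round(1),tf(p).max(0).round(1),len(p))
for c,p,_ in comps(P,.085,.12,60,(.57,.67,-.31,-.21)): print("bar top",np.median(p[:,2]),(tf(p).min(0)+tf(p).max(0))/2)
```

```text
(array([ 0.61451648, -0.25861527,  0.21034154]), np.float64(112.81083297209112))
pots
[257.  39.] 799 z 0.0643 [ 474.5 -316.9] [55.2 46.2] 23.2
[257. 114.] 988 z 0.0645 [ 548.2 -285.9] [69.4 60.5] 23.0
[261. 194.] 280 z 0.0678 [ 617.4 -252.4] [60.1 43.7] 41.5
bar
[256. 192.] 528 z 0.0936 [ 614.  -259.2] [32.7 13.5] 22.8
plate z [0.0676 0.0686 0.0695] [ 53.8 -24.8] [99.7 22.3] 1122
bar top 0.09223458445174187 [76.77708417 -1.20263561]
```

send_rows(moves=[-1.5, 5, 0, 0, 0, -0.134, 4.5, -3, 10, 0, 0, 0, -0.268, 4.5, -4.5, 15, 0, 0, 0, -0.402, 4.5, -6, 20, 0, 0, 0, -0.536, 4.5, -7.5, 25, 0, 0, 0, -0.67, 4.5, -9, 30, 0, 0, 0, -0.804, 4.5, -10.4, 35, 0, 0, 0, -0.938, 4.5, -11.8, 40, -3, 0, 0, -1.072, 4.5, -13.3, 45, -6, 0, 0, -1.206, 4.5, -14.8, 49.9, -9, 0, 0, -1.344, 4.5, -14.8, 49.9, -9, 0, 0, -1.344, 4.5, -14.8, 49.9, -9, 0, 0, -1.344, 4.5, -14.8, 49.9, -9, 0, 0, -1.344, 4.5])

```text
time: 32.0
eef_pos: [0.4681, 0.2385, 0.1218]
orientation: [0.629, 0.323, 0.629, -0.323]
contact_force: [0.9, -1.0, 0.3]
gripper_width: 0.488
```

Run:
```python
from h import *
print(tool()[:2], arm.sense()["joint_pos"].round(2))
f=grab_frame("wrist"); P=fcloud(f); save("w12.png",f["image"]); rep(P,.025,.042,(.4,.65,.15,.3)); print("plate"); rep(P,.0075,.0165,(.41,.52,.18,.3))
```

```text
(array([0.46805556, 0.23854582, 0.12176947]), np.float64(35.68178077441847)) [-0.57  0.41  0.04  2.   -0.02  0.73  0.11]
[255. 200.] 666 z 0.0376 [466.4 240.6] [13.7 33.1] 35.7
plate
[255. 192.] 3207 z 0.0137 [466.7 240.4] [58.3 58.1] 36.1
```

send_rows(moves=[-0.1, 0.1, -4, 0, 0, 0, 4.5, -0.1, 0.1, -7.5, 0, 0, 0, 4.5, -0.1, 0.1, -8.7, 0, 0, 0, 4.5, -0.1, 0.1, -8.7, 0, 0, 0, 4.5, -0.1, 0.1, -8.7, 0, 0, 0, 0.8, -0.1, 0.1, -8.7, 0, 0, 0, 0.8, -0.1, 0.1, -8.7, 0, 0, 0, 0.8, -0.1, 0.1, -8.7, 0, 0, 0, 0.8, -0.1, 0.1, -8.7, 0, 0, 0, 0.8, -0.1, 0.1, -8.7, 0, 0, 0, 0.8, -0.1, 0.1, -8.7, 0, 0, 0, 0.8, -0.1, 0.1, -8.7, 0, 0, 0, 0.8])

```text
time: 33.55
eef_pos: [0.4665, 0.2413, 0.0352]
orientation: [0.63, 0.322, 0.629, -0.322]
contact_force: [-1.4, -1.2, 5.3]
gripper_width: 0.156
```

```bash
cat >> h.py <<'E'
def plan(lid,pot,jaw):
    t=tool(); s=arm.sense(); e=t[0][:2]-np.array(lid); a=np.radians(jaw-t[1]); c,n=np.cos(a),np.sin(a)
    tgt=np.array(pot)+np.array([[c,-n],[n,c]])@e
    print(t[:2],s["gripper_width"]*92,"tcp-lid",e.round(4),"shift cm",((tgt-t[0][:2])*100).round(2),"turn",round(a,3))
E
python3 -c "
from h import *
plan((.4665,.2405),(.5437,-.2882),22.85)"
```

```text
(array([0.46650581, 0.24126929, 0.03520003]), np.float64(35.80845262750213)) 14.318312095597223 tcp-lid [0.     0.0008] shift cm [  7.74 -52.87] turn -0.226
```

send_rows(moves=[0, 0, 4, 0, 0, 0, 0.8, 0, 0, 9, 0, 0, 0, 0.8, 0.7, -5, 14, 0, 0, -0.03, 0.8, 1.4, -10, 14, 0, 0, -0.06, 0.8, 2.1, -15, 14, 0, 0, -0.09, 0.8, 2.8, -20, 14, 0, 0, -0.12, 0.8, 3.5, -25, 14, 0, 0, -0.15, 0.8, 4.3, -30, 14, 0, 0, -0.18, 0.8, 5, -35, 14, 0, 0, -0.2, 0.8, 5.8, -40, 14, 0, 0, -0.226, 0.8, 6.5, -45, 14, 0, 0, -0.226, 0.8, 7.2, -50, 14, 0, 0, -0.226, 0.8, 7.7, -52.9, 12, 0, 0, -0.226, 0.8, 7.7, -52.9, 11, 0, 0, -0.226, 0.8, 7.7, -52.9, 11, 0, 0, -0.226, 0.8, 7.7, -52.9, 11, 0, 0, -0.226, 0.8, 7.7, -52.9, 11, 0, 0, -0.226, 0.8])

```text
time: 35.67
eef_pos: [0.5439, -0.2869, 0.1453]
orientation: [0.59, 0.391, 0.589, -0.39]
contact_force: [-0.5, -0.1, -0.4]
gripper_width: 0.15
```

Run:
```python
from h import *
t=tool(); print(t[:2],tf(t[0]))
f=grab_frame("wrist"); P=fcloud(f); save("w13.png",f["image"])
for c,p,m in comps(P,.056,.068,50,(.48,.61,-.36,-.22)): print("pot",len(p),tf(p).min(0).round(1),tf(p).max(0).round(1)); rep(P,.056,.068,(.48,.61,-.36,-.22))
z0=t[0][2]-.022; 
for c,p,m in comps(P,z0-.005,z0+.004,200,(.48,.61,-.36,-.22)):
    d=tf(p)-tf(t[0]); print("plate",c,len(p),np.median(p[:,2]).round(4),d.min(0).round(1),d.max(0).round(1)); 
    e=[ (x,d[abs(d[:,0]-x)<1][:,1].max()) for x in range(-24,25,8) if (abs(d[:,0]-x)<1).any()]; print(np.round(e,1).tolist())
```

```text
(array([ 0.54390044, -0.28688694,  0.14534221]), np.float64(22.954734425573704)) [1.36828184 0.41528048]
pot 570 [-29.1  12.7] [31.1 29.7]
[255. 176.] 570 z 0.0645 [ 535.2 -267.3] [60.6 16.9] 24.2
[332. 188.] 306 z 0.0678 [ 597.3 -250.9] [42.7 12.7] 70.2
[187. 210.] 674 z 0.0642 [ 491.8 -313.7] [23.4 49.8] 0.1
pot 306 [53.3 -7.1] [83.1 25.1]
[255. 176.] 570 z 0.0645 [ 535.2 -267.3] [60.6 16.9] 24.2
[332. 188.] 306 z 0.0678 [ 597.3 -250.9] [42.7 12.7] 70.2
[187. 210.] 674 z 0.0642 [ 491.8 -313.7] [23.4 49.8] 0.1
pot 674 [-77.4 -23.8] [-46.1  22.9]
[255. 176.] 570 z 0.0645 [ 535.2 -267.3] [60.6 16.9] 24.2
[332. 188.] 306 z 0.0678 [ 597.3 -250.9] [42.7 12.7] 70.2
[187. 210.] 674 z 0.0642 [ 491.8 -313.7] [23.4 49.8] 0.1
plate [256.8727948  209.23800681] 3231 0.1226 [-27.8  -9.1] [30.6 28.7]
[[-24.0, 28.3], [-16.0, 28.5], [-8.0, 28.4], [0.0, 28.5], [8.0, 28.5], [16.0, 28.7], [24.0, 28.7]]
```

View pics/w13.png

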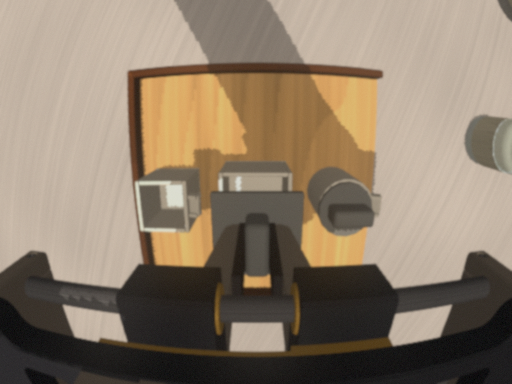

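The held square lid, with its far edge at row 192, is parallel to the pot rim at (255,176). An offset of about 1 mm remains to be taken out.

send_rows(moves=[-0.07, -0.03, 0, 0, 0, 0, 0.8, -0.07, -0.03, -2, 0, 0, 0, 0.8, -0.07, -0.03, -3.5, 0, 0, 0, 0.8, -0.07, -0.03, -4.2, 0, 0, 0, 0.8, -0.07, -0.03, -4.2, 0, 0, 0, 0.8])

```text
time: 36.35
eef_pos: [0.542, -0.2881, 0.1015]
orientation: [0.588, 0.391, 0.59, -0.391]
contact_force: [-0.6, 0.0, 0.8]
gripper_width: 0.151
```

```bash
cat > chk.py <<'E'
from h import *
import sys
b=tuple(map(float,sys.argv[1:5]))
t=tool(); s=arm.sense(); print(t[:2],tf(t[0]).round(1),s["contact_force"].round(1))
f=grab_frame("wrist"); P=fcloud(f)
for c,p,m in comps(P,.056,.066,50,b): print("pot",len(p),tf(p).min(0).round(1),tf(p).max(0).round(1))
z0=t[0][2]-.022
for c,p,m in comps(P,z0-.004,z0+.004,200,b): print("plate",c,len(p),np.median(p[:,2]).round(4),tf(p).min(0).round(1),tf(p).max(0).round(1))
E
python3 chk.py .48 .61 -.36 -.22
```

```text
(array([ 0.54201885, -0.2880525 ,  0.10148621]), np.float64(22.84807687258474)) [-0.8  0.1] [-0.6  0.   0.8]
pot 640 [-28.2  24.4] [31.3 29.8]
pot 394 [53.2 -8.5] [83.1 24.8]
pot 960 [-77.1 -23.5] [-45.8  22.7]
pot 284 [32.2 -9.8] [40.6  9.1]
plate [256.81070088 209.39674593] 3196 0.0788 [-28.7  -8.6] [29.6 28.9]
```

send_rows(moves=[0.03, 0, -0.4, 0, 0, 0, 0.8, 0.03, 0, -0.7, 0, 0, 0, 0.8, 0.03, 0, -0.95, 0, 0, 0, 0.8, 0.03, 0, -0.98, 0, 0, 0, 0.8])

```text
time: 36.9
eef_pos: [0.5428, -0.2882, 0.0926]
orientation: [0.589, 0.391, 0.589, -0.391]
contact_force: [0.2, 0.8, -0.2]
gripper_width: 0.149
```

send_rows(moves=[0, 0, -0.05, 0, 0, 0, 0.8, 0, 0, -0.05, 0, 0, 0, 0.8, 0, 0, -0.05, 0, 0, 0, 3.6, 0, 0, -0.05, 0, 0, 0, 3.6, 0, 0, -0.05, 0, 0, 0, 3.6, 0, 0, -0.05, 0, 0, 0, 3.6, 0, 0, 3, 0, 0, 0, 3.6, 0, 0, 9, 0, 0, 0, 4, 0, 0, 12, 0, 0, 0, 4, 0, 0, 12, 0, 0, 0, 4, 0, 0, 12, 0, 0, 0, 4])

```text
time: 38.28
eef_pos: [0.5423, -0.2878, 0.2119]
orientation: [0.589, 0.391, 0.59, -0.391]
contact_force: [-0.3, 0.9, -0.3]
gripper_width: 0.437
```

```bash
cat > lids.py <<'E'
from h import *
print(tool()[:2], arm.sense()["joint_pos"].round(2))
f=grab_frame("wrist"); P=fcloud(f)
for c,p,_ in comps(P,.056,.066,60,(.4,.7,-.45,-.12)): print("pot",len(p),tf(p).min(0).round(1),tf(p).max(0).round(1))
for c,p,_ in comps(P,.066,.076,60,(.4,.7,-.45,-.12)):
    co,*_=np.linalg.lstsq(np.c_[tf(p),np.ones(len(p))],p[:,2]*1000,rcond=None)
    print("plate z",np.median(p[:,2]).round(4),"tilt",co[:2].round(3),tf(p).min(0).round(1),tf(p).max(0).round(1),len(p))
for c,p,_ in comps(P,.09,.12,60,(.4,.7,-.45,-.12)): print("bar top",np.median(p[:,2]).round(4),((tf(p).min(0)+tf(p).max(0))/2).round(1),len(p))
E
python3 lids.py
python3 - <<'E'
from h import *
f=grab_frame("top"); P=cloud(f); rep(P,.03,.045,(.4,.65,-.05,.3),25)
E
```

```text
(array([ 0.54229688, -0.28780358,  0.21186069]), np.float64(22.86301275933955)) [ 0.21  0.43  0.29  1.73 -0.15  1.    0.96]
pot 392 [-29.2 -29.2] [40.6 29.7]
pot 845 [-101.6  -23. ] [-45.7  23.2]
pot 311 [53.9 -9.9] [113.6  25.1]
plate z 0.0687 tilt [ 0.    -0.002] [-28.2 -30.1] [30. 28.] 2549
plate z 0.0687 tilt [ 0.004 -0.001] [ 53.7 -23.5] [100.6  23.3] 940
bar top 0.0924 [ 1.  -0.8] 480
bar top 0.0924 [77.  -0.9] 445
[252. 184.] 70 z 0.039 [590.8 114.1] [34.2 13.3] 77.2
[301. 234.] 71 z 0.0391 [464.  -11.2] [32.6 13.2] 59.4
```

send_rows(moves=[0.6, 5, 0, 0, 0, -0.08, 4.5, 1.2, 10, 0, 0, 0, -0.16, 4.5, 1.8, 15, 0, 0, 0, -0.24, 4.5, 2.4, 20, 0, 0, 0, -0.32, 4.5, 3, 25, 0, 0, 0, -0.4, 4.5, 3.6, 30, -2, 0, 0, -0.48, 4.5, 4.3, 35, -5, 0, 0, -0.578, 4.5, 4.9, 40.2, -9, 0, 0, -0.578, 4.5, 4.9, 40.2, -9, 0, 0, -0.578, 4.5, 4.9, 40.2, -9, 0, 0, -0.578, 4.5, 4.9, 40.2, -9, 0, 0, -0.578, 4.5])

```text
time: 39.75
eef_pos: [0.5924, 0.1118, 0.1234]
orientation: [0.453, 0.543, 0.452, -0.543]
contact_force: [-0.9, 0.1, -0.7]
gripper_width: 0.49
```

Run:
```python
from h import *
print(tool()[:2], arm.sense()["joint_pos"].round(2))
f=grab_frame("wrist"); P=fcloud(f); rep(P,.025,.042,(.54,.65,.05,.17)); print("plate"); rep(P,.0075,.0165,(.54,.64,.07,.16))
```

```text
(array([0.59238566, 0.11179932, 0.12335434]), np.float64(-10.410871895695687)) [-0.45  0.52  0.27  1.82 -0.18  0.82 -0.27]
[254. 202.] 643 z 0.0375 [591.5 114.2] [33.4 13.8] 79.5
plate
[254. 193.] 1602 z 0.0137 [591.8 113.5] [44.6 43.8] 78.4
```

send_rows(moves=[-0.05, 0.1, -4, 0, 0, 0, 4.5, -0.05, 0.1, -7.5, 0, 0, 0, 4.5, -0.05, 0.1, -8.8, 0, 0, 0, 4.5, -0.05, 0.1, -8.8, 0, 0, 0, 4.5, -0.05, 0.1, -8.8, 0, 0, 0, 0.8, -0.05, 0.1, -8.8, 0, 0, 0, 0.8, -0.05, 0.1, -8.8, 0, 0, 0, 0.8, -0.05, 0.1, -8.8, 0, 0, 0, 0.8, -0.05, 0.1, -8.8, 0, 0, 0, 0.8, -0.05, 0.1, -8.8, 0, 0, 0, 0.8, -0.05, 0.1, -8.8, 0, 0, 0, 0.8, -0.05, 0.1, -8.8, 0, 0, 0, 0.8])

```text
time: 41.3
eef_pos: [0.5917, 0.115, 0.0355]
orientation: [0.453, 0.543, 0.453, -0.542]
contact_force: [-0.4, 0.5, 5.7]
gripper_width: 0.151
```

```bash
python3 -c "
from h import *
plan((.5915,.1139),(.4703,-.3182),22.85)"
```

```text
(array([0.59173468, 0.11497933, 0.03546195]), np.float64(-10.25504180902859)) 13.846383794502394 tcp-lid [0.0002 0.0011] shift cm [-12.18 -43.21] turn 0.578
```

send_rows(moves=[0, 0, 4, 0, 0, 0, 0.8, 0, 0, 9, 0, 0, 0, 0.8, -1.4, -5, 14, 0, 0, 0.08, 0.8, -2.8, -10, 14, 0, 0, 0.16, 0.8, -4.2, -15, 14, 0, 0, 0.24, 0.8, -5.6, -20, 14, 0, 0, 0.32, 0.8, -7, -25, 14, 0, 0, 0.4, 0.8, -8.4, -30, 14, 0, 0, 0.48, 0.8, -9.9, -35, 14, 0, 0, 0.578, 0.8, -11.3, -40, 14, 0, 0, 0.578, 0.8, -12.2, -43.2, 12, 0, 0, 0.578, 0.8, -12.2, -43.2, 9, 0, 0, 0.578, 0.8, -12.2, -43.2, 9, 0, 0, 0.578, 0.8, -12.2, -43.2, 9, 0, 0, 0.578, 0.8, -12.2, -43.2, 9, 0, 0, 0.578, 0.8])

```text
time: 43.18
eef_pos: [0.4703, -0.317, 0.126]
orientation: [0.59, 0.391, 0.589, -0.391]
contact_force: [0.2, 0.5, -1.2]
gripper_width: 0.149
```

```bash
python3 chk.py .41 .53 -.38 -.26
```

```text
(array([ 0.47034613, -0.31704857,  0.12599116]), np.float64(22.91988943081233)) [-78.1   1.1] [ 0.2  0.5 -1.2]
pot 465 [-29.7 -30. ] [-1.2 30.2]
pot 663 [-102.4   -9.6] [-46.3  23. ]
plate [256.66483947 213.23884103] 1277 0.103 [-99.3   4. ] [-54.9  21.7]
```

send_rows(moves=[-0.1, 0.02, 0, 0, 0, 0, 0.8, -0.1, 0.02, -1.2, 0, 0, 0, 0.8, -0.1, 0.02, -2.2, 0, 0, 0, 0.8, -0.1, 0.02, -2.2, 0, 0, 0, 0.8, -0.1, 0.02, -2.2, 0, 0, 0, 0.8])

```text
time: 43.85
eef_pos: [0.4683, -0.3171, 0.1026]
orientation: [0.589, 0.391, 0.589, -0.391]
contact_force: [0.2, -0.6, 0.2]
gripper_width: 0.15
```

```bash
python3 chk.py .41 .53 -.38 -.26
```

```text
(array([ 0.46831598, -0.31707547,  0.10257451]), np.float64(22.85074584903279)) [-80.    1.9] [ 0.2 -0.6  0.2]
pot 596 [-29.4 -30.1] [-1.6 30.1]
pot 531 [-102.4   16.8] [-56.4  23.1]
pot 267 [-54.4  -9.7] [-46.1   9.6]
plate [256.49171271 213.22336227] 1267 0.0797 [-101.2    4.7] [-56.8  22.4]
```

send_rows(moves=[0, -0.02, -0.4, 0, 0, 0, 0.8, 0, -0.02, -0.8, 0, 0, 0, 0.8, 0, -0.02, -1.05, 0, 0, 0, 0.8, 0, -0.02, -1.05, 0, 0, 0, 0.8, 0, -0.02, -1.05, 0, 0, 0, 0.8])

```text
time: 44.52
eef_pos: [0.4684, -0.3172, 0.0923]
orientation: [0.589, 0.391, 0.589, -0.391]
contact_force: [-0.5, -0.6, -0.6]
gripper_width: 0.152
```

send_rows(moves=[0, 0, -0.05, 0, 0, 0, 0.8, 0, 0, -0.05, 0, 0, 0, 3.6, 0, 0, -0.05, 0, 0, 0, 3.6, 0, 0, -0.05, 0, 0, 0, 3.6, 0, 0, -0.05, 0, 0, 0, 3.6, 0, 0, 3, 0, 0, 0, 3.6, 0, 0, 9, 0, 0, 0, 4, 3, 1, 15, 0, 0, 0, 4, 7, 3, 17, 0, 0, 0, 4, 7, 3, 17, 0, 0, 0, 4, 7, 3, 17, 0, 0, 0, 4])

```text
time: 45.9
eef_pos: [0.5375, -0.2872, 0.2616]
orientation: [0.589, 0.391, 0.59, -0.391]
contact_force: [0.4, 0.0, -0.7]
gripper_width: 0.432
```

```bash
python3 lids.py
python3 - <<'E'
from h import *
f=grab_frame("wrist"); save("w14.png",f["image"])
f=grab_frame("top"); P=cloud(f); rep(P,.09,.125,(.4,.85,-.2,.2),25); rep(P,.008,.03,(.65,.85,.15,.4),60)
E
```

```text
(array([ 0.53753049, -0.28724813,  0.26157196]), np.float64(22.858245469785786)) [ 0.2   0.38  0.3   1.69 -0.12  1.09  0.94]
pot 101 [-28.4  26.9] [31.3 29.7]
pot 227 [ 53.9 -10.3] [113.3  24.7]
pot 242 [-101.   -22.1] [-46.1  23.2]
pot 135 [ 30.5 -17.4] [41.  9.]
plate z 0.0686 tilt [ 0.    -0.002] [-28.2 -30.2] [30.  28.2] 1938
plate z 0.0686 tilt [ 0.002 -0.001] [-101.   -22.8] [-56.   22.3] 897
plate z 0.0687 tilt [-0.001 -0.007] [ 54.1 -24.9] [100.8  22.6] 729
bar top 0.0923 [-78.2  -0.1] 315
bar top 0.0924 [ 1.2 -1.3] 348
bar top 0.0924 [77.7 -0.6] 321
[259. 113.] 722 z 0.1136 [759.3  96.4] [72.  72.6] 90.0
[346. 108.] 377 z 0.1036 [ 771.7 -121.1] [51.7 52. ] 5.0
[189. 127.] 432 z 0.0228 [744.2 290.4] [ 50.6 198.6] 51.8
```

View pics/w14.png

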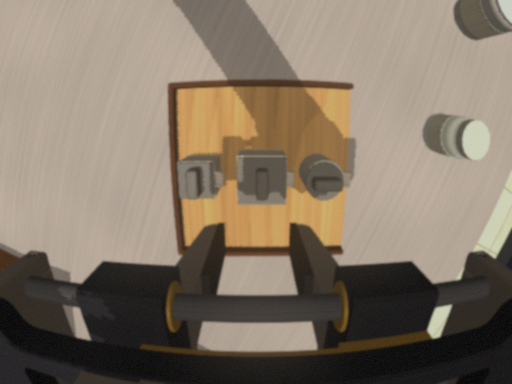

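All three lids sit at full depth and level. The can and jar are unmoved, and the spoon's blob centroid is within about 1 px of its start. I'm handing in.

```bash
python3 -c "
from rig import arm
print(arm.job_done())"
```

```text
the job is handed in; nothing more can be done
None
```

The three pots present (big square, small square, small round) now stand on the tray with their lips towards the open side, each covered by its own lid. The big round pot was not there, so its lid stayed on the table. The small square pot was knocked aside mid-run, so I measured it again before grasping it. I handed the job in about 46 s into the run; the hand-in reports no verdict.

| Pot | Centre in tray frame, x / y (mm) | Lid bar centre, x / y (mm) |
|---|---|---|
| Small square | -79 / 0 | -78.2 / -0.1 |
| Big square | 1 / -0.5 | 1.2 / -1.3 |
| Small round | 79 / -0.4 | 77.7 / -0.6 |

- **Lid fit:** each lid is within about 2 mm of its pot's axis. All three plates read 68.6–68.7 mm high against 68 mm expected, and tilt is under 0.01 rad.
- **Alignment:** lip yaw was within about 1° of the tray's when the pots were last measured open.
- **Can and jar:** unmoved to within 1 mm.
- **Disagreement:** the spoon's fitted rectangle read about 8 mm and 8° differently at the end, although its image blob moved only about 1 px. I took this as fitting noise and did not check further; even if real, it is under the 30 mm limit.

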